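# Open the paste pot and set the stirrer

### The job

Get the gum paste going: lift the loose wooden lid off the pot on the stirrer and set it down gently, right way up and roughly centred, on the round cork mat. Then turn the selector knob on the stirrer's sloped panel until it clicks in at the stop where its white pointer line meets the small brass tab on the dial ring, and let go. Do not shift the tab; keep the pot standing on the stirrer's plate, and leave the other things on the table alone.

Things in the scene. Friction and masses are not known exactly. Their poses are not given: they have to be found in the camera images.
- stirrer: Grey bench stirrer, fixed, 110 (x) x 230 (y) x 72 mm. Origin under its middle on the table; x from its front (facing the robot) to its back, y to the left, z up. Right half (y < 5 mm): panel sloping up to the back at 30 degrees, outward normal (-0.5, 0, 0.866), dial centre (-6, -55, 43.3) mm. Left half: deck 45 mm high with a steel plate, 84 mm across, at (0, 60) mm, its top at z = 48 mm.
- paste_pot: Cream glazed pot, loose, 63 mm across, 56 mm high, 0.14 kg, standing on the stirrer's steel plate. Origin: centre of its underside, z up. Its yaw means nothing.
- lid: Loose turned-wood lid on the pot, about 0.06 kg. Origin: centre of the underside of its plug (33 mm across, 7 mm deep), which hangs in the pot's mouth; z up. Disc 74 mm across from z = 7 to 13 mm, then a thin neck, then a knob 22 mm across from z = 29 to 40 mm (top at 44.5 mm). Set down on something flat it stands on its plug.
- lid_rest: Round cork mat, fixed, 103 mm across and 8 mm thick, to the left or to the right of the stirrer. Origin: centre of its underside, on the table; the lid goes on its top, 8 mm higher.
- knob_grip (a point): On the selector knob's axis, 34 mm out from the panel, where it is gripped. Its frame turns with the knob: x along the grip bar to the end with the white pointer line, z out of the panel. Black knob: skirt 51 mm across, 4.5 to 11.5 mm above the panel; on it the grip bar, 14 mm wide (y), 42 mm long (x), up to 36 mm above the panel.
- selector (a joint): Knob angle, rad, growing anticlockwise as seen facing the panel; 0: pointer straight up the slope. Five click stops, at -0.698, -0.349, 0, 0.349, 0.698 (black ticks); ends at -0.80 and 0.80. About 0.1 N m takes it over a click; past half way it falls into the next stop. It starts at a stop clockwise of the tab.
- set_ring (a joint): Angle of the steel dial ring (80 mm across, 4 mm high) round the knob, with the brass tab, rad, measured like the selector's. It stands at one of the same stops, which is the wanted one; stiffer clicks (about 0.2 N m). It is to stay where it is.
- pointer (a point): Point fixed to the knob, 29 mm from its axis in the pointer's direction, 12 mm above the panel. It coincides with point tab when the knob is set right; one stop off, they are 10 mm apart.
- tab (a point): Point fixed to the dial ring at the brass tab (11 mm long radially, from 29 to 40 mm from the axis, 7 mm wide, its top 10 mm above the panel), 29 mm from the axis, 12 mm above the panel.
- tin_wax: Round green tin, 60 mm across, 26 mm high; a bystander, on the side of the stirrer away from the cork mat. Origin under its centre.
- paste_brush: Paste brush, 140 mm long, 12 mm thick, lying on the table in front of the stirrer; a bystander. Origin under its middle.
- cap_punch: Upright wooden punch, 26 mm across, 67 mm high, to the left of the stirrer; a bystander. Origin under its centre.
- small_box_1: Small flat wooden box, 55 x 85 x 22 mm, to the right of the stirrer; a bystander. Origin under its centre.
- cigar_t4: Cigar, 118 mm long, 19 mm thick, lying on the table in front of the stirrer; a bystander. Origin under its middle.
Things that resemble listed ones, but are neither listed nor needed, are in the scene too. There is more than one size of the lid; the one meant has the size given above.

How it is judged (in metres and radians):
On the way, in this order (a step that is already met when the one before it is completed fails the run):
1. the lid stands right way up on the cork mat, let go (horizontal distance between lid and lid_rest below 0.028 m and z of lid in the frame of lid_rest between 0.005 and 0.012 m and angle between lid's own z axis and vertical below 0.12 rad and contact force between lid and the fingers below 0.05 N and linear speed of lid below 0.02 m/s), for 0.2 s.
2. the selector is clicked in at the tab's stop, let go (distance between pointer and tab below 0.0045 m and contact force between stirrer and the fingers below 0.05 N), for 0.2 s.
At the end, for the whole second after the job is handed in: Lid right way up (within 7 degrees) on the cork mat, within 28 mm of its centre, at rest, let go; selector at rest in the tab's stop (pointer within 4.5 mm of tab), let go; tab not moved (under 4 mm); pot upright on the stirrer's plate (its centre within 23 mm of the plate's, each way) (all of step 1 and all of step 2 and velocity of joint selector between -0.05 and 0.05 rad/s and distance of tab from where it was at the start of the episode below 0.004 m and x of paste_pot in the frame of stirrer between -0.023 and 0.023 m and y of paste_pot in the frame of stirrer between 0.037 and 0.083 m and z of paste_pot in the frame of stirrer above 0.044 m and angle between paste_pot's own z axis and vertical below 0.1 rad); the robot touches nothing.
It fails at once if the lid was dropped or thrown rather than set down (moving faster than 0.5 m/s while not held) (contact force between lid and the fingers below 0.05 N and linear speed of lid above 0.5 m/s).
It fails at once if the dial ring with the tab was turned (more than 6 mm at the tab) (distance of tab from where it was at the start of the episode above 0.006 m).
It fails at once if the pot was tipped over (more than 30 degrees) (angle between paste_pot's own z axis and vertical above 0.52 rad).
It fails at once if a bystander was moved more than 25 mm (distance of any of tin_wax, paste_brush, cap_punch, small_box_1, cigar_t4 from where it was at the start of the episode above 0.025 m).
It also fails if it takes over 54 s, if anything falls off the work surface, if the arm or the gripper's body presses on something with over 40 N, if the wrist force passes 120 N, or if a joint passes its speed limit or range.

### The arm

A 6-joint arm with a two-finger parallel gripper is mounted at the origin on a cart in front of the work surface, level with it; the furniture and walls round the work are solid. World frame = base frame: x ahead of the robot, y to its left, z up, the work surface at z = 0. Lengths are in m, angles in degrees, forces in N, time in s.
With the tool pointing down it reaches from about 0.35 to 0.975 m from the base axis. Payload 4.9 kg.
Tool frame: the origin (TCP) lies on the mounting face of the last link; the fingertips stand 173 mm ahead of it and the grasp point (between the pads) lies 155 mm ahead of it; z points along the fingers, y is the line along which they close (so a half turn about z gives the same grasp; the last joint's range is limited). The gripper opens to 85 mm and grips with 20 to 120 N. Pads are 22 mm wide; open, the fingers measure 114 mm over their backs; the gripper's body (76 mm by 85 mm) begins 54 mm behind the grasp point. The pads swing forward as they close: fully open they stand 13 mm farther back than shut.
Start: joints at [63.656, 3.019, 92.412, -0, 84.569, -6.818], TCP at [0.209, 0.589, 0.405] pointing down, gripper open.
Joint ranges: [-172.51, 172.51], [-57.92, 126.97], [3.15, 148.05], [-58.71, 238.71], [5.1, 150.11], [-179.66, 179.66]. Speed limits (degrees/s): [147.25, 147.25, 180, 180, 180, 180].

### API

Orientations are given as [roll, pitch, yaw] about the fixed x, y, z axes, in that order (R = Rz(yaw) Ry(pitch) Rx(roll)).
In Python, from bench import ctrl, optics gives the robot as it stands.
- The arm moves only by the tool carry_out, never from a script. Its argument "increments" is a list of rows, each a list of 6 numbers: the shift along the tool's x, y, z in units of 20 cm (1.0 is 20 cm), then the turn, a rotation vector about the tool's x, y, z in units of 180 degrees (1.0 is 180 degrees). In form: [[tx, ty, tz, ax, ay, az], ...]. A call has 1 to 12 rows; each row shifts and turns the commanded pose from where the row before left it, along the tool's axes as they then stand; what a row does not reach is not made up. A row lasts 1/12 s, in which the tool goes at most 41.7 mm and 7.16 degrees, less where a joint would pass 70% of its speed; a pose out of reach is approached as far as the arm can. A call with a number of a shift or a turn outside -1 to 1 is refused whole. A call with a gripper value outside its range is refused whole. "grip" is the opening, from -1 (shut) to 1 (fully open), set as the call begins (left out, the last holds). The fingers move at their own pace and stop on an object; the grip force is fixed at half the most. Time passes only in rows, so rows that do not move let the fingers close. It gives the time, the measured TCP pose, the force, the opening and the grip force at its end, in the units of the state.
- ctrl.observe(): the state, without advancing time (a new reading comes with each control period).
- optics.get_image(name): name is "scene" or "top" or "wrist"; returns a dict with "img" (480x640x3 uint8, red, green, blue), "camera_matrix" (3x3 intrinsics, pixels), "R" (3x3) and "t" (3): a world point X has camera coordinates R X + t. Camera axes: x right, y down, z forward; pixel columns grow to the right and rows downward; lengths in m; the calibration is good to about 2 mm. A picture is of the moment at which its call begins. There is no depth.
- ctrl.finish_job(): hands the job in; it is judged then, once.
The state is a dict: "t": time; "q": joint angles; "dq": joint speeds; "joint_efforts": joint torques, N m; "tcp_pos": TCP position; "ee_rot": TCP orientation; "wrist_force": force on the tool from outside, world axes, zero at the start; "torque": the same for the moment, N m; "finger_gap": finger opening in m; "grasp_force": force on a finger pad.
Only numpy, scipy, OpenCV 4.12 (cv2) and the standard library are available. Lean on these libraries where they do the work, as an engineer would, in place of code of your own. Each camera call takes 0.05 s, during which the arm holds its last target. There are 200 camera calls.

## Working session

There is one attempt and no reset: what is moved stays moved. The work goes in short steps, Python scripts to look and compute and a tool call to move; the robot and the scene stay as the last step left them, time stands still between calls to the robot, and variables do not carry over. Pictures are saved under pics/ and viewed, at most 10 in all, crops included, and the job is handed in when it is done.

Besides the shell and the picture viewer there is one more tool, called after "Request:" as name(argument=value, ...), one argument or row to a line, values as JSON. carry_out: Moves the arm, as the interface text tells. Its arguments: {"type":"object","properties":{"increments":{"type":"array"},"grip":{"type":"number"}},"required":["increments"]}

```bash
ls; mkdir -p pics; cat > h.py <<'E'
import numpy as np, cv2
from bench import ctrl, optics
def snap(n,f=None):
    d=optics.get_image(n)
    if f: cv2.imwrite('pics/'+f,d['img'][:,:,::-1])
    np.savez('pics/'+(f or n)+'.npz',**{k:np.array(v) for k,v in d.items()})
    return d
def load(f): return dict(np.load('pics/'+f+'.npz'))
def ray(d,u,v):
    K,R,t=map(np.array,(d['camera_matrix'],d['R'],d['t']))
    c=-R.T@t.ravel(); r=R.T@np.linalg.solve(K,[u,v,1.]); return c,r/np.linalg.norm(r)
def plane(d,u,v,z):
    c,r=ray(d,u,v); return c+r*(z-c[2])/r[2]
def proj(d,X):
    p=d['camera_matrix']@(d['R']@np.array(X)+d['t'].ravel()); return p[:2]/p[2]
def tri(*obs):
    A=np.zeros((3,3));b=np.zeros(3);L=[]
    for d,u,v in obs:
        c,r=ray(d,u,v);P=np.eye(3)-np.outer(r,r);A+=P;b+=P@c;L.append((c,P))
    X=np.linalg.solve(A,b); return X,[np.linalg.norm(P@(X-c)) for c,P in L]
E
python3 - <<'E'
from h import *
print(ctrl.observe())
for n in('scene','top','wrist'):
    d=snap(n,n+'0.png'); print(n,-np.array(d['R']).T@np.array(d['t']).ravel(),d['camera_matrix'][0][0],np.array(d['R'])[2])
E
```

```text
pics
{'t': 0.0, 'q': array([ 6.36539250e+01,  3.05626548e+00,  9.24921679e+01,  2.39402432e-03,
        8.45691819e+01, -6.81707816e+00]), 'dq': array([-0.0542822 , -0.04796536, -0.080613  ,  0.13803132, -0.00614446,
        0.06134123]), 'joint_efforts': array([ 2.25492186e-04, -3.93674970e+01, -3.70177352e+01, -4.55148972e-05,
        7.00152726e-03, -3.82983671e-05]), 'tcp_pos': array([0.20879001, 0.58880599, 0.40347262]), 'ee_rot': array([-1.79883499e+02, -1.63268831e-02,  1.60470758e+02]), 'wrist_force': array([-0.02375707,  0.71494733,  0.08381441]), 'torque': array([ 0.03962875, -0.03069654, -0.00784809]), 'grasp_force': 0.0, 'finger_gap': 0.0855627242953492}
scene [-0.13021113 -0.46386243  0.54762335] 435.93735470712653 [ 0.76412339  0.45307623 -0.45917031]
top [ 0.47387342 -0.01977878  1.18614583] 457.5673378667 [ 0.12194944  0.00228619 -0.99253368]
wrist [0.1468891  0.61080063 0.3719456 ] 364.17055869062506 [ 0.24268335 -0.08849543 -0.96606074]
```

View pics/scene0.png

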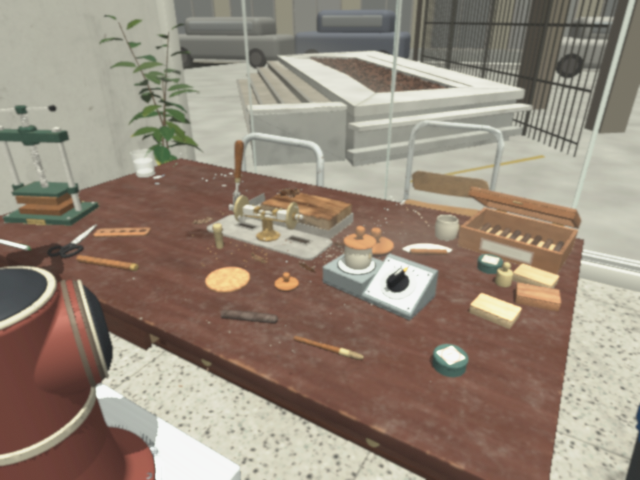

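View pics/top0.png

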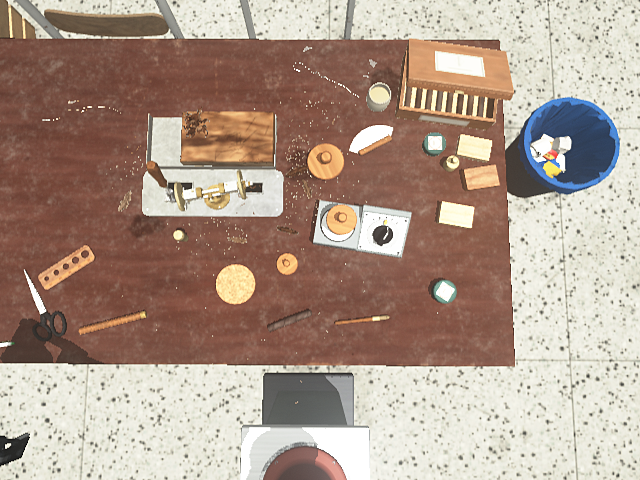

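The scene view shows the stirrer near (380,275), with a lidded pot at (358,250). The top view shows the stirrer at (362,230), the cork mat at (236,284), the tin at (444,291), the brush at (362,320), the cigar at (290,319) and the punch at (179,235).

There are three lid-like things in the top view: (341,217) on the pot, (325,161) on the table (larger) and (287,264) on the table (smaller). The one on the pot fits the description. I'll check its size and enlarge it.

```bash
python3 - <<'E'
from h import *
d=load('top0.png')
im=d['img']; hsv=cv2.cvtColor(im,cv2.COLOR_RGB2HSV)
m=cv2.inRange(hsv,(8,110,130),(20,255,255))
for (u,v,z,n) in((341,217,.110,'potlid'),(325,161,.012,'big'),(287,264,.012,'small'),(236,284,.008,'mat')):
    mm=m.copy() if n!='mat' else cv2.inRange(hsv,(8,50,140),(30,255,255))
    k=np.zeros_like(mm); cv2.circle(k,(u,v),30,255,-1); mm&=k
    c=max(cv2.findContours(mm,0,1)[0],key=cv2.contourArea); e=cv2.fitEllipse(cv2.convexHull(c)) 
    a=plane(d,e[0][0],e[0][1],z); b=plane(d,e[0][0]+1,e[0][1],z)
    print(n,e,a,'diam',np.linalg.norm(b-a)*np.array(e[1]))
for p in((319,201,.045),(313,243,.045),(411,210,.072),(404,257,.01),(382,235,.0433),(362,230,.045)): print(p,plane(d,*p))
a=im[150:300,270:450]; cv2.imwrite('pics/c1.png',cv2.resize(a,None,fx=4,fy=4,interpolation=cv2.INTER_CUBIC)[:,:,::-1])
E
```

```text
potlid ((341.0102844238281, 219.2115020751953), (29.454519271850586, 30.21495246887207), 88.4872817993164) [ 0.65646579 -0.08472687  0.11      ] diam [0.07017317 0.07198484]
big ((328.52471923828125, 157.34756469726562), (37.38594055175781, 48.52239990234375), 39.248390197753906) [ 0.83862906 -0.05789586  0.012     ] diam [0.09883986 0.12828211]
small ((286.89093017578125, 263.645263671875), (21.515291213989258, 22.424713134765625), 6.187293529510498) [0.55662488 0.04857413 0.012     ] diam [0.05528395 0.05762073]
mat ((235.12179565429688, 283.81024169921875), (39.82513427734375, 40.81984329223633), 23.76833724975586) [0.50435039 0.18092392 0.008     ] diam [0.10216645 0.10471825]
(319, 201, 0.045) [ 0.71402888 -0.03284025  0.045     ]
(313, 243, 0.045) [ 0.60657669 -0.01823696  0.045     ]
(411, 210, 0.072) [ 0.68698001 -0.260076    0.072     ]
(404, 257, 0.01) [ 0.57568785 -0.25292568  0.01      ]
(382, 235, 0.0433) [ 0.62807419 -0.19194014  0.0433    ]
(362, 230, 0.045) [ 0.64026164 -0.1414746   0.045     ]
```

View pics/c1.png

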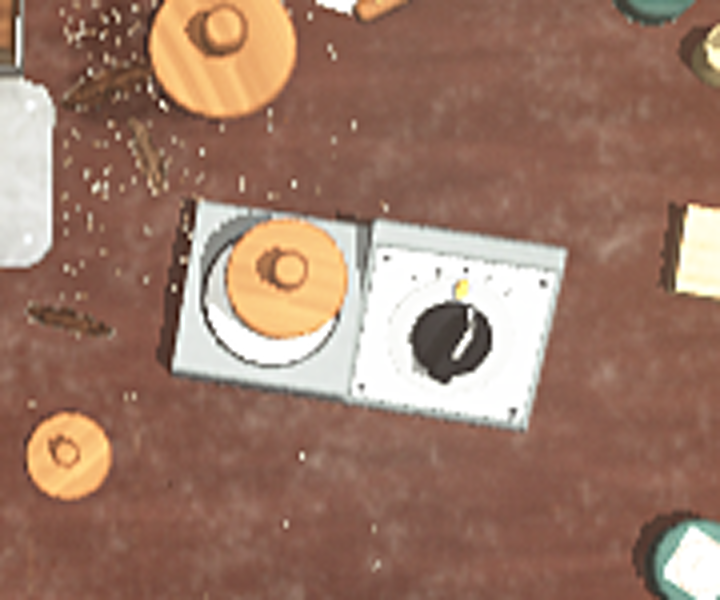

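The enlarged crop shows the pot's lid at crop (290,275), measuring about 72 mm across, which matches the 74 mm given. The others measure about 56 mm and over 90 mm, so they're decoys. The brass tab is at crop (461,288), and the white pointer line runs from (460,358) to (472,312), clockwise of the tab. Next I'll move the wrist camera over it.

Request:
carry_out(
  increments=[
    [0,0,0,0,0,-0.036],
    [0,0,0,0,0,-0.036],
    [0,0,0,0,0,-0.036],
    [-0.09,-0.17,0,0,0,0],
    [-0.09,-0.17,0,0,0,0],
    [-0.09,-0.17,0,0,0,0],
    [-0.09,-0.17,0,0,0,0],
    [-0.09,-0.17,0,0,0,0],
    [-0.09,-0.17,0,0,0,0],
    [-0.09,-0.17,0,0,0,0],
    [-0.09,-0.17,0,0,0,0],
    [-0.09,-0.17,0,0,0,0],
  ],
  grip=1,
)

```text
t: 1.15
tcp_pos: [0.3707, 0.281, 0.4045]
ee_rot: [-180.0, 0.0, 179.9]
wrist_force: [0.4, 1.1, 0.2]
finger_gap: 0.0856
grasp_force: 0.0
```

Request:
carry_out(
  increments=[
    [-0.09,-0.17,0,0,0,0],
    [-0.09,-0.17,0,0,0,0],
    [-0.09,-0.17,0,0,0,0],
    [-0.09,-0.17,0,0,0,0],
    [-0.09,-0.17,0,0,0,0],
    [-0.09,-0.17,0,0,0,0],
    [-0.09,-0.17,0,0,0,0],
    [-0.09,-0.17,0,0,0,0],
    [-0.09,-0.17,0,0,0,0],
    [-0.09,-0.17,0,0,0,0],
    [-0.09,-0.17,0,0,0,0],
    [0,0,0,0,0,0],
  ],
)

```text
t: 2.15
tcp_pos: [0.5695, -0.0965, 0.4039]
ee_rot: [-179.9, -0.0, 179.6]
wrist_force: [-1.2, 0.5, -0.1]
finger_gap: 0.0855
grasp_force: 0.0
```

```bash
python3 - <<'E'
from h import *
snap('wrist','w1.png'); o=ctrl.observe(); print(o['t'],o['tcp_pos'],o['ee_rot'],o['q'])
E
```

```text
2.2 [ 0.56865765 -0.09436333  0.40383522] [ 1.79996930e+02 -7.99529340e-02  1.79670342e+02] [-1.68139474e+01 -3.51557531e+00  9.90104708e+01 -1.98320178e-02
  8.45826425e+01 -1.06482401e+02]
```

View pics/w1.png

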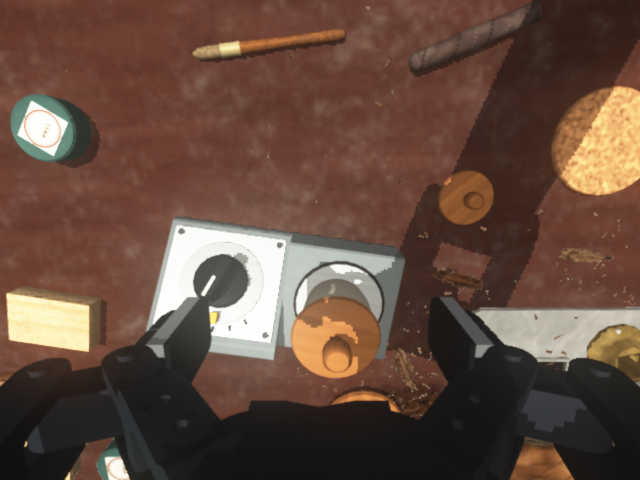

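The wrist view shows the lid's disc at (337,337) with its knob top at (337,349). The dial is at (220,281), the white pointer line runs from (205,297) to (215,275), the tab is at (214,318), and the mat is at (605,140). I'll take a second wrist view from further forward for triangulation.

Request:
carry_out(
  increments=[
    [-0.08,-0.05,0,0,0,0],
    [-0.08,-0.05,0,0,0,0],
    [-0.08,-0.05,0,0,0,0],
    [-0.08,-0.05,0,0,0,0],
    [0,0,0,0,0,0],
    [0,0,0,0,0,0],
  ],
)

```text
t: 2.7
tcp_pos: [0.6318, -0.131, 0.4041]
ee_rot: [180.0, -0.1, 179.9]
wrist_force: [-1.0, -0.1, 0.1]
finger_gap: 0.0855
grasp_force: 0.0
```

```bash
python3 - <<'E'
from h import *
snap('wrist','w2.png'); o=ctrl.observe(); print(o['t'],o['tcp_pos'],o['ee_rot'])
E
```

```text
2.75 [ 0.63145434 -0.13074925  0.40425368] [ 1.79959527e+02 -7.30077185e-02  1.79957672e+02]
```

View pics/w2.png

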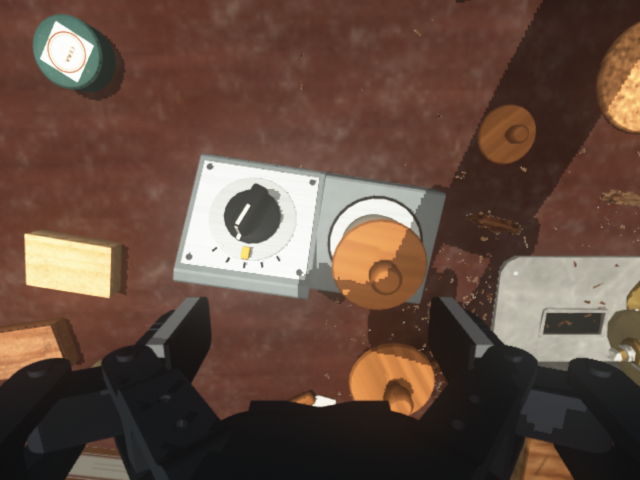

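The second wrist view shows the lid's disc at (379,264) with its knob at (386,277). The tab is at (246,253), on the middle tick, and the bar's pointer end is at (238,235), one stop clockwise. The panel screws are at (210,167), (313,182), (299,272) and (188,257). Now I'll triangulate.

```bash
python3 - <<'E'
from h import *
W1,W2,T,S=[load(n+'.png') for n in('w1','w2','top0','scene0')]
def ell(d,u,v,r,lo,hi):
    h=cv2.cvtColor(d['img'],cv2.COLOR_RGB2HSV); m=cv2.inRange(h,lo,hi)
    k=np.zeros_like(m); cv2.circle(k,(u,v),r,255,-1); m=cv2.morphologyEx(m&k,cv2.MORPH_OPEN,np.ones((3,3)))
    c=max(cv2.findContours(m,0,1)[0],key=cv2.contourArea); return cv2.fitEllipseDirect(cv2.convexHull(c))
for n,d,u,v,r in(('w1',W1,337,338,52),('w2',W2,379,264,54),('top',T,341,219,18)):
    print(n,ell(d,u,v,r,(7,130,60),(19,255,255)))
D=[(W1,337,337),(W2,379.5,264)]
for n,p in(('disc',None),('knob',[(W1,337,347),(W2,386,275)]),('knobtop3',[(W1,337,347),(W2,386,275),(T,342.3,216.5)])):
    if p is None: p=[(d,*ell(d,u,v,r,(7,130,60),(19,255,255))[0]) for d,u,v,r in((W1,337,338,52),(W2,379,264,54))]
    print(n,*tri(*p))
# mat top: top & scene
e1=ell(T,236,284,26,(8,50,140),(30,255,255)); e2=ell(S,228,279,28,(8,50,140),(30,255,255)); print('mat',e1,e2,*tri((T,*e1[0]),(S,*e2[0])), plane(T,*e1[0],.008),plane(S,*e2[0],.008))
# tab, and screws
print('tab',*tri((W1,214,317),(W2,246,253)),*tri((T,385.4,222),(W2,246,253)))
for a,b in(((180,231),(210,167)),((279.5,242),(313,182)),((265,337),(299,272))): print('scr',*tri((W1,*a),(W2,*b)))
print('dialcentre',*tri((W1,220,281),(W2,252,216)))
for n,d in(('w1',W1),('w2',W2)):
    u,v=(220,281) if n=='w1' else (252,222)
    c=d['img'][v-62:v+63,u-80:u+80]; cv2.imwrite(f'pics/k{n}.png',cv2.resize(c,None,fx=5,fy=4.8,interpolation=cv2.INTER_CUBIC)[:,:,::-1])
E
```

```text
w1 ((338.0618896484375, 342.6068115234375), (87.95759582519531, 95.90013122558594), 136.00010681152344)
w2 ((379.40283203125, 267.656494140625), (92.54087829589844, 98.6527099609375), 7.8437628746032715)
top ((336.6666564941406, 214.6666717529297), (4.9888763427734375, 8.640987396240234), 45.0)
disc [ 0.65677007 -0.08372394  0.11006828] [np.float64(0.001374330265826625), np.float64(0.001374330265826577)]
knob [ 0.65841336 -0.08241847  0.11712575] [np.float64(0.0015751420977160853), np.float64(0.001575142097716186)]
knobtop3 [ 0.6596126  -0.08403933  0.11711666] [np.float64(0.002002727293384393), np.float64(0.002959026312641961), np.float64(0.003926119767879939)]
mat ((235.12179565429688, 283.81024169921875), (39.82309341430664, 40.81820297241211), 23.76034927368164) ((227.0381317138672, 278.8575134277344), (26.11209487915039, 46.38710403442383), 81.77420806884766) [0.50420113 0.18234686 0.00175141] [np.float64(0.0004716283055587893), np.float64(0.0004716283055588552)] [0.50435039 0.18092392 0.008     ] [0.49668949 0.1753557  0.008     ]
tab [ 0.65857792 -0.19597606  0.0617942 ] [np.float64(0.00015630961737092398), np.float64(0.00015630961737102945)] [ 0.65900696 -0.19736673  0.05941804] [np.float64(0.001084880989835106), np.float64(0.0010848809898350326)]
scr [ 0.58544849 -0.23437591  0.02179697] [np.float64(0.0007143435211282), np.float64(0.0007143435211281611)]
scr [ 0.60055953 -0.13752876  0.01038552] [np.float64(0.0009655503735460535), np.float64(0.0009655503735460043)]
scr [ 0.67276196 -0.14783882  0.07333611] [np.float64(0.0005047666642679687), np.float64(0.0005047666642679294)]
dialcentre [ 0.62754419 -0.19130661  0.04932791] [np.float64(0.00011661149285907914), np.float64(0.00011661149285892224)]
```

View pics/kw2.png

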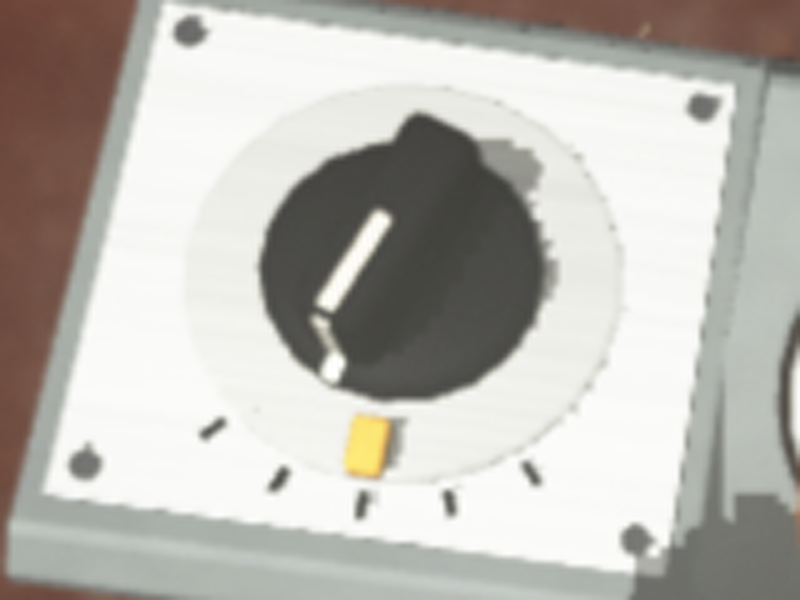

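The enlarged crop shows five ticks, with the tab in line with the middle one (362,505), so the tab stands at 0. The pointer foot at (333,375) points to the second tick from the left, so the selector is at -0.349 and must turn +20°.

Lid disc height: measured 0.110, expected 0.110. I'll do the last lid and dial checks, then grasp.

```bash
python3 - <<'E'
from h import *
W1,W2,T=[load(n+'.png') for n in('w1','w2','top0')]
print('knob@.137',plane(W1,337,349,.139),plane(W2,386,277,.139),plane(T,342.3,216.5,.139))
print('disc@.110',plane(W2,379.5,264,.110),plane(T,341,219.2,.110))
print('skirt',plane(W2,252.6,216.3,.0533),'ring',plane(W2,252.8,219,.0468),plane(W1,221.5,283,.0468))
f=plane(W2,313,182,.02)-plane(W2,210,167,.02);b=plane(W2,299,272,.065)-plane(W2,188,257,.065)
print(f,b,[np.degrees(np.arctan2(-v[0],v[1])) for v in(f,b)],np.linalg.norm(f),np.linalg.norm(b))
o=ctrl.observe();print(o['tcp_pos'])
E
```

```text
knob@.137 [ 0.64576778 -0.0847555   0.139     ] [ 0.6528457  -0.08525053  0.139     ] [ 0.65793663 -0.0859787   0.139     ]
disc@.110 [ 0.65313896 -0.0850022   0.11      ] [ 0.65649341 -0.08470241  0.11      ]
skirt [ 0.62711609 -0.18994103  0.0533    ] ring [ 0.63085352 -0.19108254  0.0468    ] [ 0.63049955 -0.19088192  0.0468    ]
[0.01423507 0.09771191 0.        ] [0.01415434 0.09782033 0.        ] [np.float64(-8.288773212361264), np.float64(-8.233400144832746)] 0.09874337415649025 0.09883907181948712
[ 0.63145434 -0.13074925  0.40425368]
```

Request:
carry_out(
  increments=[
    [-0.04,0.076,0,0,0,0],
    [-0.04,0.076,0,0,0,0],
    [-0.04,0.076,0,0,0,0],
    [0,0,0.1,0,0,0],
    [0,0,0.1,0,0,0],
    [0,0,0.1,0,0,0],
    [0,0,0.1,0,0,0],
    [0,0,0.06,0,0,0],
    [0,0,0.05,0,0,0],
    [0,0,0.04,0,0,0],
    [0,0,0.03,0,0,0],
    [0,0,0,0,0,0],
  ],
)

```text
t: 3.75
tcp_pos: [0.6556, -0.0859, 0.2878]
ee_rot: [180.0, -0.1, 179.9]
wrist_force: [0.0, -0.3, -0.9]
finger_gap: 0.0857
grasp_force: 0.0
```

Request:
carry_out(
  increments=[
    [0,0,0,0,0,0],
    [0,0,0,0,0,0],
    [0,0,0,0,0,0],
    [0,0,0,0,0,0],
    [0,0,0,0,0,0],
    [0,0,0,0,0,0],
    [0,0,0,0,0,0],
    [0,0,0,0,0,0],
    [0,0,0,0,0,0],
    [0,0,0,0,0,0],
  ],
  grip=-1,
)

```text
t: 4.58
tcp_pos: [0.6561, -0.0861, 0.2894]
ee_rot: [-180.0, 0.1, 179.9]
wrist_force: [0.6, 0.2, 4.2]
finger_gap: 0.0198
grasp_force: 58.7
```

Request:
carry_out(
  increments=[
    [0,0,-0.02,0,0,0],
    [0,0,-0.03,0,0,0],
    [0,0,-0.04,0,0,0],
    [0,0,-0.05,0,0,0],
    [0,0,-0.06,0,0,0],
    [0,0,-0.06,0,0,0],
    [0,0,-0.06,0,0,0],
    [0,0,-0.04,0,0,0],
    [0,0,-0.02,0,0,0],
    [0,0,0,0,0,0],
    [0,0,0,0,0,0],
  ],
)

```text
t: 5.5
tcp_pos: [0.6558, -0.086, 0.3647]
ee_rot: [-180.0, -0.0, 179.9]
wrist_force: [-0.1, -0.1, -1.1]
finger_gap: 0.0203
grasp_force: 58.6
```

```bash
python3 - <<'E'
from h import *
d=snap('wrist','w3.png');s=snap('scene','s3.png'); o=ctrl.observe(); print(o['t'],o['tcp_pos'],o['ee_rot'],o['wrist_force'],o['finger_gap'])
a=d['img'][180:480,120:520]; b=s['img'][150:300,290:490]
cv2.imwrite('pics/l3.png',np.vstack([a,cv2.resize(b,(400,300),interpolation=cv2.INTER_CUBIC)])[:,:,::-1])
E
```

```text
5.6 [ 0.65561535 -0.08596282  0.36361326] [ 1.79974356e+02 -9.89117236e-02  1.79914124e+02] [ 0.34036146  1.12047868 -0.59384156] 0.019814322485455685
```

View pics/l3.png

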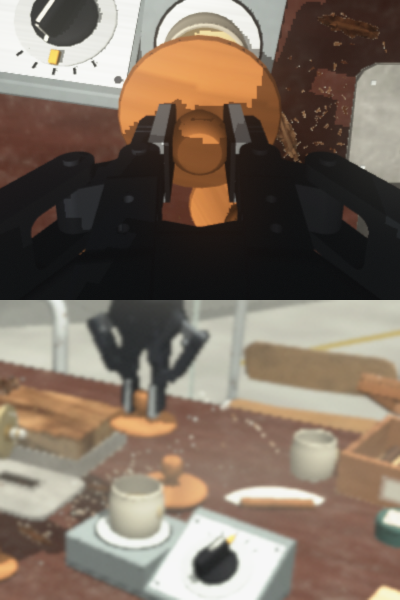

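The pot stays on its plate, and the lid hangs level from the fingers with its knob between the pads at crop (200,140). Next I'll carry it to the mat at (0.503, 0.180). That position comes from the top and scene rays, which agree to a few mm with diameter about 103.

Request:
carry_out(
  increments=[
    [0.04,0.065,0,0,0,0],
    [0.075,0.13,0,0,0,0],
    [0.075,0.13,0,0,0,0],
    [0.075,0.13,0,0,0,0],
    [0.075,0.13,0,0,0,0],
    [0.075,0.13,0,0,0,0],
    [0.075,0.13,0,0,0,0],
    [0.075,0.13,0,0,0,0],
    [0.075,0.13,0,0,0,0],
    [0.075,0.13,0,0,0,0],
    [0.05,0.095,0,0,0,0],
    [0,0,0,0,0,0],
  ],
)

```text
t: 6.6
tcp_pos: [0.5008, 0.1833, 0.3638]
ee_rot: [179.9, -0.1, -179.8]
wrist_force: [0.4, -0.9, -0.3]
finger_gap: 0.0198
grasp_force: 58.7
```

Request:
carry_out(
  increments=[
    [0,0,0.05,0,0,0],
    [0,0,0.1,0,0,0],
    [0,0,0.1,0,0,0],
    [0,0,0.1,0,0,0],
    [0,0,0.1,0,0,0],
    [0,0,0.1,0,0,0],
    [0,0,0.08,0,0,0],
    [0,0,0.06,0,0,0],
    [0,0,0.04,0,0,0],
    [0,0,0.02,0,0,0],
    [0,0,0,0,0,0],
    [0,0,0,0,0,0],
  ],
)

```text
t: 7.6
tcp_pos: [0.5037, 0.1801, 0.2152]
ee_rot: [180.0, 0.1, 179.9]
wrist_force: [0.2, -0.3, -0.4]
finger_gap: 0.0199
grasp_force: 58.7
```

```bash
python3 - <<'E'
from h import *
d=snap('wrist','w4.png');s=snap('scene','s4.png'); o=ctrl.observe(); print(o['t'],o['tcp_pos'],o['ee_rot'],o['wrist_force'],o['finger_gap'])
a=d['img'][180:480,120:520]; b=s['img'][200:350,140:340]
cv2.imwrite('pics/l4.png',np.vstack([a,cv2.resize(b,(400,300),interpolation=cv2.INTER_CUBIC)])[:,:,::-1])
E
```

```text
7.7 [0.50389221 0.18029366 0.21594041] [1.79974852e+02 1.27108073e-01 1.79914401e+02] [ 0.01829831  0.50906178 -0.86469414] 0.01993243751397483
```

View pics/l4.png

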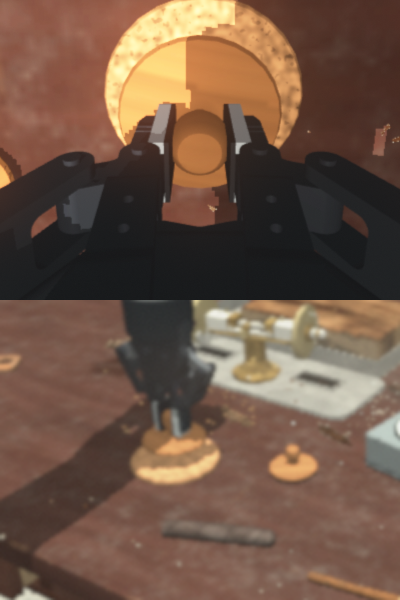

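The lid is centred over the mat in both views. Now I'll lower it slowly.

Request:
carry_out(
  increments=[
    [0,0,0.02,0,0,0],
    [0,0,0.02,0,0,0],
    [0,0,0.015,0,0,0],
    [0,0,0.01,0,0,0],
    [0,0,0.005,0,0,0],
    [0,0,0,0,0,0],
    [0,0,0,0,0,0],
  ],
)

```text
t: 8.28
tcp_pos: [0.5033, 0.1802, 0.2007]
ee_rot: [180.0, 0.0, 179.9]
wrist_force: [-0.1, 0.8, -1.1]
finger_gap: 0.02
grasp_force: 58.8
```

Request:
carry_out(
  increments=[
    [0,0,0.005,0,0,0],
    [0,0,0,0,0,0],
    [0,0,0.005,0,0,0],
    [0,0,0,0,0,0],
    [0,0,0,0,0,0],
  ],
)

```text
t: 8.7
tcp_pos: [0.5038, 0.1803, 0.2005]
ee_rot: [-180.0, 0.0, 179.9]
wrist_force: [-3.7, -0.8, 10.4]
finger_gap: 0.0203
grasp_force: 59.8
```

Request:
carry_out(
  increments=[
    [0,0,-0.005,0,0,0],
    [0,0,0,0,0,0],
  ],
)

```text
t: 8.87
tcp_pos: [0.5036, 0.1803, 0.2004]
ee_rot: [180.0, 0.1, 179.9]
wrist_force: [-1.1, 0.0, 5.3]
finger_gap: 0.0196
grasp_force: 59.1
```

Request:
carry_out(
  increments=[
    [0,0,0,0,0,0],
    [0,0,0,0,0,0],
    [0,0,0,0,0,0],
    [0,0,0,0,0,0],
    [0,0,0,0,0,0],
    [0,0,0,0,0,0],
    [0,0,-0.02,0,0,0],
    [0,0,-0.04,0,0,0],
    [0,0,-0.08,0,0,0],
    [0,0,-0.1,0,0,0],
    [0,0,-0.15,0,0,0],
    [0,0,-0.15,0,0,0],
  ],
  grip=1,
)

```text
t: 9.87
tcp_pos: [0.5028, 0.1801, 0.3088]
ee_rot: [-180.0, -0.1, 179.9]
wrist_force: [0.6, 0.1, 0.5]
finger_gap: 0.0855
grasp_force: 0.0
```

```bash
python3 - <<'E'
from h import *
from scipy.spatial.transform import Rotation as Ro
o=ctrl.observe(); R0=Ro.from_euler('xyz',o['ee_rot'],degrees=True); p=o['tcp_pos']
Y=Ro.from_euler('z',-8.3,degrees=True).as_matrix()
n=Y@[-.5,0,.866];u=Y@[.866,0,.5];v=Y@[0,1,0]; a=-.349
bar=np.cos(a)*u+np.sin(a)*v
M=np.stack([-bar,np.cross(-n,-bar),-n],1); C=np.array([.6327,-.191,.0433])
pre=C+(.034+.155+.09)*n
print('p',p,'pre',pre,'n',n); print('shift units',R0.inv().apply(pre-p)/.2)
rv=(R0.inv()*Ro.from_matrix(M)).as_rotvec(degrees=True); print('rot units',rv/180,np.linalg.norm(rv)); print(Ro.from_matrix(M).as_euler('xyz',degrees=True),o['q'])
T=snap('top','t5.png');S=snap('scene','s5.png')
for d,z in((T,.05),):
    h=cv2.cvtColor(d['img'],cv2.COLOR_RGB2HSV); print(proj(d,[.503,.18,.021]),proj(d,[.503,.18,.05]))
a=cv2.resize(T['img'][244:324,186:306],(600,400),interpolation=cv2.INTER_CUBIC); cv2.imwrite('pics/l5.png',a[:,:,::-1])
E
```

```text
p [0.50283894 0.18009627 0.30879808] pre [ 0.49466115 -0.17086231  0.284914  ] n [-0.49476289  0.0721781   0.866     ]
shift units [ 0.03804454 -1.75482238  0.11992596]
rot units [-0.01745565 -0.16780777  0.15310817] 41.009301964502
[168.83120982  28.02564402 148.90771564] [ 1.17201002e+01 -4.88483353e+00  1.09647525e+02 -2.96377495e-04
  7.53091454e+01 -7.81917451e+01]
[234.60242844 284.20873255] [232.60061164 283.90233   ]
```

Request:
carry_out(
  increments=[
    [0.004,-0.175,0.012,0,0,0],
    [0.004,-0.175,0.012,0,0,0],
    [0.004,-0.175,0.012,0,0,0],
    [0.004,-0.175,0.012,0,0,0],
    [0.004,-0.175,0.012,0,0,0],
    [0.004,-0.175,0.012,0,0,0],
    [0.004,-0.175,0.012,0,0,0],
    [0.004,-0.175,0.012,0,0,0],
    [0.004,-0.175,0.012,0,0,0],
    [0.004,-0.175,0.012,0,0,0],
    [0,0,0,0,0,0],
  ],
)

```text
t: 10.88
tcp_pos: [0.4943, -0.1743, 0.2838]
ee_rot: [-179.9, 0.0, 179.6]
wrist_force: [0.6, -0.6, 0.6]
finger_gap: 0.0854
grasp_force: 0.0
```

Request:
carry_out(
  increments=[
    [0,0,0,-0.0025,-0.024,0.0219],
    [0,0,0,-0.0025,-0.024,0.0219],
    [0,0,0,-0.0025,-0.024,0.0219],
    [0,0,0,-0.0025,-0.024,0.0219],
    [0,0,0,-0.0025,-0.024,0.0219],
    [0,0,0,-0.0025,-0.024,0.0219],
    [0,0,0,-0.0025,-0.024,0.0219],
    [0,0,0,0,0,0],
    [0,0,0,0,0,0],
  ],
)

```text
t: 11.63
tcp_pos: [0.4944, -0.1692, 0.2835]
ee_rot: [168.8, 28.0, 149.0]
wrist_force: [0.1, -0.2, 0.3]
finger_gap: 0.0857
grasp_force: 0.0
```

```bash
python3 - <<'E'
from h import *
from scipy.spatial.transform import Rotation as Ro
d=snap('wrist','w6.png'); T=snap('top','t6.png')
o=ctrl.observe(); R0=Ro.from_euler('xyz',o['ee_rot'],degrees=True); p=o['tcp_pos']; print(o['t'],p,o['ee_rot'])
Y=Ro.from_euler('z',-8.3,degrees=True).as_matrix(); n=Y@[-.5,0,.866]; C=np.array([.6327,-.191,.0433])
G=C+.034*n; print('G in tool',R0.inv().apply(G-p),'proj centre/skirt/G',proj(d,C+.004*n),proj(d,C+.0115*n),proj(d,C+.036*n))
for a in(-.349,0): print(a,[proj(d,C+h*n+r*(np.cos(a)*(Y@[.866,0,.5])+np.sin(a)*(Y@[0,1,0]))) for r,h in((-21,36),(21,36),(29,12))] if 0 else [proj(d,C+h*n/1000+r/1000*(np.cos(a)*(Y@[.866,0,.5])+np.sin(a)*(Y@[0,1,0]))).round() for r,h in((-21,36),(21,36),(29,12))])
a=cv2.resize(T['img'][244:324,186:306],(320,213),interpolation=cv2.INTER_CUBIC)
im=cv2.copyMakeBorder(d['img'],0,0,0,0,0); im[267:,320:]=a
cv2.imwrite('pics/l6.png',im[:,:,::-1])
E
```

```text
11.7333 [ 0.49482061 -0.16953017  0.28380183] [168.79828741  28.03219732 148.95910285]
G in tool [-0.00101846 -0.00130386  0.24404749] proj centre/skirt/G [317.51517637 246.39697521] [317.4692416  249.39967343] [317.2981846  260.58145516]
-0.349 [array([317., 227.]), array([317., 293.]), array([317., 290.])]
0 [array([305., 229.]), array([329., 291.]), array([332., 288.])]
```

View pics/l6.png

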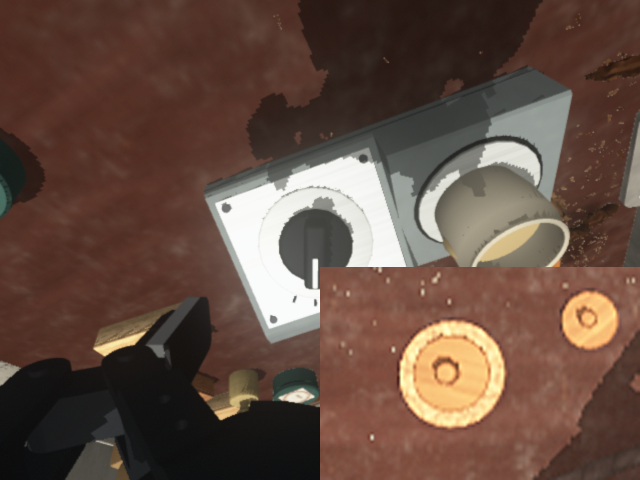

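In the wrist view the bar stands vertical in the image at u≈314, with its pointer line at (315,270). The prediction was 317, so orientation and place fit to about 1-2 mm. The inset shows the lid upright and centred on the mat. I'll advance and grip the bar.

Request:
carry_out(
  increments=[
    [-0.005,-0.012,0.05,0,0,0],
    [0,0,0.08,0,0,0],
    [0,0,0.08,0,0,0],
    [0,0,0.08,0,0,0],
    [0,0,0.06,0,0,0],
    [0,0,0.04,0,0,0],
    [0,0,0.03,0,0,0],
    [0,0,0.02,0,0,0],
    [0,0,0,0,0,0],
    [0,0,0,0,0,0],
  ],
)

```text
t: 12.57
tcp_pos: [0.5383, -0.1788, 0.208]
ee_rot: [168.7, 28.1, 148.9]
wrist_force: [0.9, -0.8, 0.2]
finger_gap: 0.0852
grasp_force: 0.0
```

Request:
carry_out(
  increments=[
    [0,0,0,0,0,0],
    [0,0,0,0,0,0],
    [0,0,0,0,0,0],
    [0,0,0,0,0,0],
    [0,0,0,0,0,0],
    [0,0,0,0,0,0],
    [0,0,0,0,0,0],
    [0,0,0,0,0,0],
    [0,0,0,0,0,0],
    [0,0,0,0,0,0],
    [0,0,0,0,0,0],
  ],
  grip=-1,
)

```text
t: 13.48
tcp_pos: [0.5382, -0.1787, 0.208]
ee_rot: [168.7, 28.1, 148.9]
wrist_force: [-6.1, 1.7, 5.2]
finger_gap: 0.0125
grasp_force: 59.1
```

Request:
carry_out(
  increments=[
    [0,0,0,0,0,-0.014],
    [0,0,0,0,0,-0.014],
    [0,0,0,0,0,-0.014],
    [0,0,0,0,0,-0.014],
    [0,0,0,0,0,-0.014],
    [0,0,0,0,0,-0.014],
    [0,0,0,0,0,-0.014],
    [0,0,0,0,0,-0.014],
    [0,0,0,0,0,0],
    [0,0,0,0,0,0],
    [0,0,0,0,0,0],
  ],
)

```text
t: 14.4
tcp_pos: [0.5382, -0.1785, 0.208]
ee_rot: [-180.0, 30.1, 171.8]
wrist_force: [-4.8, 3.7, 6.0]
finger_gap: 0.0127
grasp_force: 59.3
```

Request:
carry_out(
  increments=[
    [0,0,0,0,0,0],
    [0,0,0,0,0,0],
    [0,0,0,0,0,0],
    [0,0,0,0,0,0],
    [0,0,0,0,0,0],
    [0,0,0,0,0,0],
    [0,0,-0.03,0,0,0],
    [0,0,-0.06,0,0,0],
    [0,0,-0.09,0,0,0],
    [0,0,-0.12,0,0,0],
    [0,0,-0.15,0,0,0],
    [0,0,0,0,0,0],
  ],
  grip=1,
)

```text
t: 15.4
tcp_pos: [0.4936, -0.1727, 0.2915]
ee_rot: [-179.7, 30.6, 171.9]
wrist_force: [0.6, -0.8, 0.8]
finger_gap: 0.0854
grasp_force: 0.0
```

```bash
python3 - <<'E'
from h import *
d=snap('wrist','w7.png'); s=snap('scene','s7.png'); t=snap('top','t7.png'); o=ctrl.observe(); print(o['t'],o['tcp_pos'],o['ee_rot'],o['wrist_force'])
w=cv2.resize(d['img'][150:350,200:400],(400,400),interpolation=cv2.INTER_CUBIC)
b=cv2.resize(s['img'][240:320,320:440],(400,267),interpolation=cv2.INTER_CUBIC)
c=cv2.resize(t['img'][190:310,200:420],(400,218),interpolation=cv2.INTER_CUBIC)
im=np.zeros((490,800,3),np.uint8); im[:400,:400]=w; im[:267,400:]=b; im[270:488,400:]=c
cv2.imwrite('pics/l7.png',im[:,:,::-1])
E
```

```text
15.55 [ 0.49332549 -0.17222331  0.28582693] [-179.92406411   30.14209999  171.84299744] [ 0.33139664  0.01456895 -1.51176337]
```

View pics/l7.png

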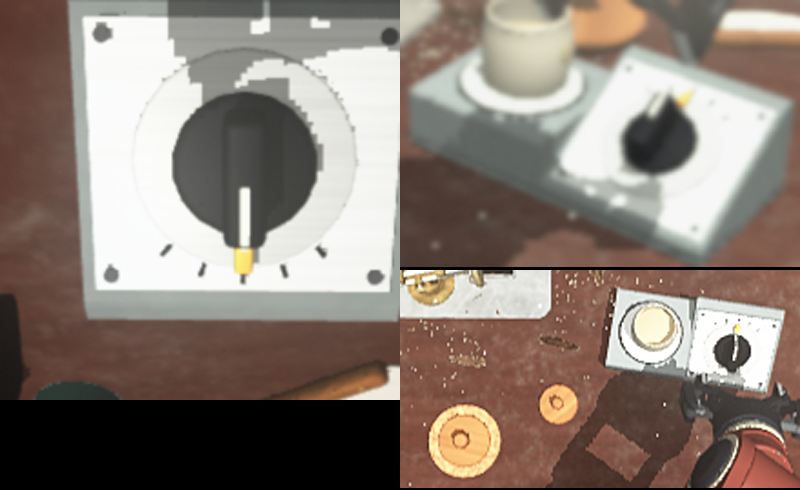

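The picture shows the pointer line (245,217) in line with the brass tab (243,261) at the middle tick (243,280). The pot is upright on its plate, the lid is centred on the mat, and the gripper is clear of everything. The job is done, so I'll hand it in.

```bash
python3 -c "
from bench import ctrl
print(ctrl.finish_job())"
```

```text
the job is handed in; nothing more can be done
None
```

I set the lid upright and centred on the cork mat, turned the selector to the brass tab's stop (0 rad) and let go, and handed the job in at about 15.6 s; the final pictures show the tab at its tick and the pot on its plate, but the hand-in returned no verdict.

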